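Sort chased teaware by metal for the polisher

ROBOT

A 6-joint arm with a two-finger parallel gripper is mounted at the origin on the work surface. World frame = base frame: x ahead of the robot, y to its left, z up, the work surface at z = 0. Lengths are in mm, angles in rad, forces in N, time in s.
With the tool pointing down it reaches from about 300 to 850 mm from the base axis. Payload 5.4 kg.
Tool frame: the origin (TCP) lies on the centre line of the jaws, within the pads' length; the fingertips stand 8 mm ahead of it and the grasp point (between the pads) lies 11 mm behind it; z points along the fingers, y is the line along which they close (so a half turn about z gives the same grasp; the last joint's range is limited). The gripper opens to 85 mm and grips with 20 to 120 N. Pads are 22 mm wide; open, the fingers measure 114 mm over their backs; the gripper's body (76 mm by 85 mm) begins 54 mm behind the grasp point. The pads swing forward as they close: fully open they stand 13 mm farther back than shut.
Start: joints at [0.976, 0.158, 1.597, -0, 1.386, -0.21], TCP at [215.848, 532.931, 201.999] pointing down, gripper open.
Joint ranges: [-2.91, 2.91], [-0.94, 2.29], [0.18, 2.7], [-1.29, 4.43], [0.17, 2.64], [-3, 3]. Speed limits (rad/s): [2.57, 2.57, 3.14, 3.14, 3.14, 3.14].

INTERFACE

Orientations are given as a 3x3 rotation matrix whose columns are the frame's x, y, z axes.
In Python, from workcell import readout, camera, get_calibration, job gives the robot as it stands.
- The arm moves only by the tool move_arm, never from a script. Its argument "rows" is a list of rows, each a list of 2 entries, a list of its own where there are three numbers: the shift along the tool's x, y, z in cm, then the turn, a rotation vector about the tool's x, y, z in rad. A call has 1 to 20 rows; each row is the pose to reach, as a shift and turn from the pose commanded when the call began, along the tool's axes at that moment; what a row does not reach only later rows make up. A row lasts 1/12 s, in which the tool goes at most 41.7 mm and 7.16 degrees, less where a joint would pass 70% of its speed; a pose out of reach is approached as far as the arm can. A call with a gripper value outside its range is refused whole. "claw" is the closure, from 0 (fully open) to 1 (shut), set as the call begins (left out, the last holds). The fingers move at their own pace and stop on an object; "force" is the grip in N (left out, the last holds). Time passes only in rows, so rows that repeat a pose let the fingers close. It gives the time, the measured TCP pose, the force, the opening and the grip force at its end, in the units of the state.
- readout.observe(): the state, without advancing time (a new reading comes with each control period).
- camera(name): name is "scene" or "side" or "wrist"; returns (picture, depth): 420x560x3 uint8, blue, green, red; 420x560 float32, mm along the optical axis (not along the pixel's ray), 0 where there is no reading.
- get_calibration(name): a dict with "vertical_fov" (degrees; the focal length in pixels is half the picture's height over the tangent of half this angle, whatever the lens; pixels are square), "cx", "cy" (the principal point, pixels), "distortion" ([k1, k2, p1, p2, k3] as OpenCV has them; the pictures are not rectified), "cam_to_world" (4x4, takes a point from camera to world coordinates). Camera axes: x right, y up, looking along -z (the intrinsics and any distortion apply to the point x, -y, -z); pixel columns grow to the right and rows downward; lengths in mm; the calibration is good to about 2 mm. A picture is of the moment at which its call begins: read the wrist's pose just before it. get_calibration takes no time and is no camera call; for the wrist camera it gives the pose at the moment of the call.
- job.sign_off(): hands the job in; it is judged then, once.
The state is a dict: "t": time; "joints": joint angles; "joint_velocities": joint speeds; "joint_efforts": joint torques, N m; "position": TCP position; "orientation": TCP orientation; "ft_force": force on the tool from outside, world axes, zero at the start; "torque": the same for the moment, N m; "width": finger opening in mm; "grip_force": force on a finger pad.
Only numpy, scipy, OpenCV 4.12 (cv2) and the standard library are available. Lean on these libraries where they do the work, as an engineer would, in place of code of your own. Each camera call takes 0.05 s, during which the arm holds its last target. There are 200 camera calls.

TASK

Sort the five finished pieces on the bench by metal for the polisher: the silver cup and lid into the tray with the silver sample strip, the copper cup and lid into the tray with the copper strip, and the brass ink box into the tray with the brass strip. Set each piece down, without dropping it, so that it stands upright and flat on the felt, not on the rim or on another piece. Leave the hammer and the torch undisturbed.

Things in the scene. Friction and masses are not known exactly. Their poses are not given: they have to be found in the camera images.
- cup_silver: Silver (bright white-grey metal) tea cup, small and without a handle, standing upright. Round, its upper part straight-sided, 44 mm across outside; foot 34 mm across; 40 mm high; wall 3 mm; about 85 g. Open at the top. Origin: centre of its underside; z up out of its mouth.
- lid_silver: Silver (bright white-grey metal) pot lid lying right way up: a disc 50 mm across (flange between 5 and 8 mm up) on a 40 mm locating step, a low dome to 16 mm, then a thin 10 mm neck and a black knob, a vertical cylinder 18 mm across from 21 to 37 mm above the bench, to lift it by. About 75 g. Origin: centre of its underside; z up through the knob.
- cup_copper: Copper (red-brown metal) tea cup, small and without a handle, standing upright. Round, its upper part straight-sided, 44 mm across outside; foot 34 mm across; 40 mm high; wall 3 mm; about 85 g. Open at the top. Origin: centre of its underside; z up out of its mouth.
- lid_copper: Copper (red-brown metal) pot lid lying right way up: a disc 50 mm across (flange between 5 and 8 mm up) on a 40 mm locating step, a low dome to 16 mm, then a thin 10 mm neck and a black knob, a vertical cylinder 18 mm across from 21 to 37 mm above the bench, to lift it by. About 75 g. Origin: centre of its underside; z up through the knob.
- inkbox_brass: Brass (yellow metal) ink box, closed, with a chased flower on its lid: a solid square block, 44 x 44 mm and 24 mm high, about 130 g. Origin: centre of its underside; x and y square to its sides, z up.
- tray_silver: Tray for the silver pieces: turquoise plastic, open on top, lined with dark felt, fixed to the bench. Inside 160 mm (along its x) by 130 mm (along its y), walls 3 mm thick, rim 24 mm above the bench, felt 6 mm above the bench. Known by the flat silver (white-grey) sample strip (112 x 24 mm) on a ledge outside its +x end, 98 mm from the origin; otherwise the three trays are alike. Origin: centre of its underside; x along its length toward the sample strip, z up.
- tray_copper: Tray for the copper pieces: turquoise plastic, open on top, lined with dark felt, fixed to the bench. Inside 160 mm (along its x) by 130 mm (along its y), walls 3 mm thick, rim 24 mm above the bench, felt 6 mm above the bench. Known by the flat copper (red-brown) sample strip (112 x 24 mm) on a ledge outside its +x end, 98 mm from the origin; otherwise the three trays are alike. Origin: centre of its underside; x along its length toward the sample strip, z up.
- tray_brass: Tray for the brass pieces: turquoise plastic, open on top, lined with dark felt, fixed to the bench. Inside 160 mm (along its x) by 130 mm (along its y), walls 3 mm thick, rim 24 mm above the bench, felt 6 mm above the bench. Known by the flat brass (yellow) sample strip (112 x 24 mm) on a ledge outside its +x end, 98 mm from the origin; otherwise the three trays are alike. Origin: centre of its underside; x along its length toward the sample strip, z up.
- hammer: Bystander: chasing hammer lying on the bench, steel head and wooden handle, about 210 mm long, 26 mm high at most. Origin: on the bench under the handle; x toward the head (62 mm off), pear-shaped handle end 136 mm the other way. Leave it alone.
- torch: Bystander: bench gas torch standing upright, green body on a round black foot 64 mm across, black head, 116 mm high; the nozzle reaches 70 mm out along -x at a height of 106 mm. Origin: centre of its underside. Leave it alone.

How it is judged (in metres and radians):
At the end, for the whole second after the job is handed in: Every piece stands in the tray of its own metal: its origin within the tray's walls, its underside less than 12 mm above the tray's underside (the felt is at 6 mm), upright within 0.15 rad, released and at rest (x of cup_silver in the frame of tray_silver between -0.075 and 0.075 m and y of cup_silver in the frame of tray_silver between -0.06 and 0.06 m and z of each of cup_silver, lid_silver in the frame of tray_silver below 0.012 m and angle between each of cup_silver, lid_silver, cup_copper, lid_copper, inkbox_brass's own z axis and vertical below 0.15 rad and linear speed of each of cup_silver, lid_silver, cup_copper, lid_copper, inkbox_brass below 0.02 m/s and angular speed of each of cup_silver, lid_silver, cup_copper, lid_copper, inkbox_brass below 0.2 rad/s and x of lid_silver in the frame of tray_silver between -0.075 and 0.075 m and y of lid_silver in the frame of tray_silver between -0.06 and 0.06 m and x of cup_copper in the frame of tray_copper between -0.075 and 0.075 m and y of cup_copper in the frame of tray_copper between -0.06 and 0.06 m and z of each of cup_copper, lid_copper in the frame of tray_copper below 0.012 m and x of lid_copper in the frame of tray_copper between -0.075 and 0.075 m and y of lid_copper in the frame of tray_copper between -0.06 and 0.06 m and x of inkbox_brass in the frame of tray_brass between -0.075 and 0.075 m and y of inkbox_brass in the frame of tray_brass between -0.06 and 0.06 m and z of inkbox_brass in the frame of tray_brass below 0.012 m); the robot touches nothing.
It fails at once if the hammer is knocked or moved (more than 25 mm, or tipped) (distance of hammer from where it was at the start of the episode above 0.025 m or angle between hammer's own z axis and vertical above 0.35 rad).
It fails at once if the torch is knocked or moved (more than 25 mm, or tipped) (distance of torch from where it was at the start of the episode above 0.025 m or angle between torch's own z axis and vertical above 0.35 rad).
It fails at once if a piece is dropped: in the air, touched by nothing, with its underside more than 35 mm above the bench ((height (world z) of cup_silver above 0.035 m and contact force between cup_silver and anything else below 0.02 N) or (height (world z) of lid_silver above 0.035 m and contact force between lid_silver and anything else below 0.02 N) or (height (world z) of cup_copper above 0.035 m and contact force between cup_copper and anything else below 0.02 N) or (height (world z) of lid_copper above 0.035 m and contact force between lid_copper and anything else below 0.02 N) or (height (world z) of inkbox_brass above 0.035 m and contact force between inkbox_brass and anything else below 0.02 N)).
It also fails if it takes over 128 s, if anything falls off the work surface, if the arm or the gripper's body presses on something with over 40 N, if the wrist force passes 120 N, or if a joint passes its speed limit or range.

## Working session

There is one attempt and no reset: what is moved stays moved. The work goes in short steps, Python scripts to look and compute and a tool call to move; the robot and the scene stay as the last step left them, time stands still between calls to the robot, and variables do not carry over. Pictures are saved under pics/ and viewed, at most 14 in all, crops included, and the job is handed in when it is done.

Besides the shell and the picture viewer there is one more tool, called after "Emit:" as name(argument=value, ...), one argument or row to a line, values as JSON. move_arm: Moves the arm, as the interface text tells. Its arguments: {"type":"object","properties":{"rows":{"type":"array"},"claw":{"type":"number"},"force":{"type":"number"}},"required":["rows"]}

```bash
mkdir -p pics; cat > h.py <<'E'
import numpy as np, cv2
from workcell import readout, camera, get_calibration, job
def cal(name):
    c=get_calibration(name); f=210/np.tan(np.radians(c["vertical_fov"])/2)
    K=np.array([[f,0,c["cx"]],[0,f,c["cy"]],[0,0,1.]])
    return K,np.array(c["distortion"],float),np.array(c["cam_to_world"],float)
def cloud(name,depth,C=None):
    K,D,T=C or cal(name)
    h,w=depth.shape
    u,v=np.meshgrid(np.arange(w),np.arange(h))
    n=cv2.undistortPoints(np.stack([u,v],-1).reshape(-1,1,2).astype(np.float64),K,D).reshape(h,w,2)
    d=depth.astype(float)
    P=np.stack([n[...,0]*d,-n[...,1]*d,-d],-1)
    W=P@T[:3,:3].T+T[:3,3]
    W[depth<=0]=np.nan
    return W
E
python3 - <<'E'
from h import *
for n in ["scene","side"]:
    C=cal(n); im,d=camera(n); cv2.imwrite(f"pics/{n}0.png",im); np.savez(f"{n}0.npz",im=im,W=cloud(n,d,C))
    print(n,C[2].round(2).tolist(),C[1])
s=readout.observe();print(s["position"],s["orientation"],s["t"],s["width"])
E
```

```text
scene [[-0.53, -0.53, 0.66, 1408.41], [0.85, -0.31, 0.43, 535.77], [-0.02, 0.79, 0.61, 823.39], [0.0, 0.0, 0.0, 1.0]] [-0.05359773  0.          0.          0.          0.        ]
side [[0.98, 0.09, -0.18, 449.81], [-0.21, 0.5, -0.84, -743.01], [0.01, 0.86, 0.51, 507.5], [0.0, 0.0, 0.0, 1.0]] [-0.06165392  0.          0.          0.          0.        ]
[215.49399002 532.45140619 201.09591901] [[-9.26886283e-01  3.75340905e-01 -1.01161451e-03]
 [ 3.75342049e-01  9.26885290e-01 -1.41644011e-03]
 [ 4.06002698e-04 -1.69258038e-03 -9.99998485e-01]] 0.1 85.73653665103109
```

View pics/scene0.png

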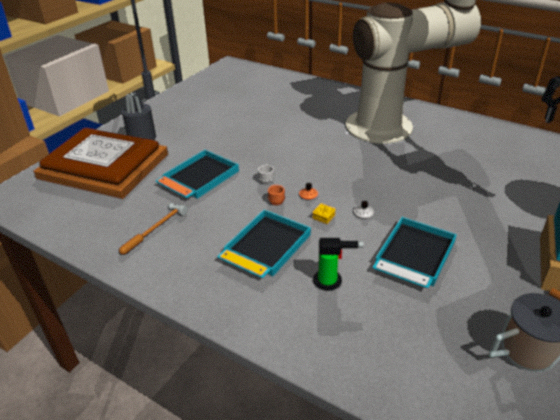

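View pics/side0.png

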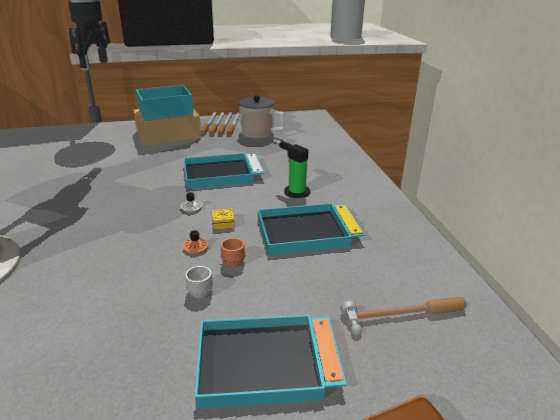

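The pieces are clear in both views. In the scene view: silver cup (265,173), copper cup (276,195), copper lid (309,190), box (324,213), silver lid (363,210). The trays are copper (200,173), brass (265,243) and silver (415,253). The torch stands at (328,265), the hammer at (155,228).

```bash
cat > m.py <<'E'
from h import *
S=np.load("scene0.npz")["W"]; D=np.load("side0.npz")["W"]; imD=np.load("side0.npz")["im"]; imS=np.load("scene0.npz")["im"]
pc={"cup_s":((265,173),(199,282)),"cup_c":((276,195),(232,252)),"lid_c":((309,188),(195,240)),"box":((324,213),(223,218)),"lid_s":((363,208),(190,203)),"torch":((328,262),(297,172))}
def near(W,c,r,zl,zh):
    m=(np.hypot(W[...,0]-c[0],W[...,1]-c[1])<r)&(W[...,2]>zl)&(W[...,2]<zh); return W[m]
for k,(a,b) in pc.items():
    for nm,W,p in (("scene",S,a),("side",D,b)):
        c=W[p[1],p[0]]; 
        for zl,zh in ((8,140),):
            q=near(W,c,45,zl,zh)
            ctr=(q.max(0)+q.min(0))/2 if len(q) else None
            print(k,nm,"px",c.round(),"n",len(q),"mid",ctr.round(1),"ext",(np.ptp(q,axis=0)).round(1),"zmax",q[:,2].max().round(1))
# trays: turquoise mask -> rim points 
for nm,W,im in (("scene",S,imS),("side",D,imD)):
    h=cv2.cvtColor(im,cv2.COLOR_BGR2HSV)
    m=(h[...,0]>82)&(h[...,0]<102)&(h[...,1]>110)&(h[...,2]>50)&(W[...,2]>18)&(W[...,2]<30)&(W[...,0]>250)&(np.hypot(W[...,0],W[...,1])<950)
    n,l,st,ce=cv2.connectedComponentsWithStats(cv2.dilate(m.astype(np.uint8),np.ones((3,3))))
    for i in range(1,n):
        q=W[(l==i)&m]
        if len(q)<60: continue
        r=cv2.minAreaRect(q[:,:2].astype(np.float32)); print(nm,"tray px",ce[i].round(),len(q),[np.round(x,1) for x in r],cv2.boxPoints(r).round().tolist())
bench=S[(np.abs(S[...,0]-500)<150)&(np.abs(S[...,1])<150)]
print("bench z scene",np.median(S[...,2][(np.abs(S[...,2])<5)]),"side",np.median(D[...,2][(np.abs(D[...,2])<5)]))
E
python3 m.py
```

```text
cup_s scene px [ 458. -134.   40.] n 259 mid [ 441.8 -143.9   27.1] ext [48.3 46.8 35.3] zmax 44.7
cup_s side px [ 442. -165.   38.] n 700 mid [ 441.5 -144.    24.7] ext [45.7 46.  33.3] zmax 41.3
cup_c scene px [522. -57.  36.] n 288 mid [508.2 -68.1  26.7] ext [48.3 45.1 36.2] zmax 44.7
cup_c side px [504. -88.  36.] n 559 mid [506.7 -68.7  24.9] ext [44.5 44.9 33.7] zmax 41.8
lid_c scene px [444.  -5.  28.] n 191 mid [442.2  -9.5  24.7] ext [48.  48.2 33.1] zmax 41.3
lid_c side px [440. -18.  24.] n 310 mid [440.5 -14.1  23. ] ext [48.6 41.1 30.1] zmax 38.1
box scene px [514.  78.  26.] n 303 mid [503.9  70.   19.4] ext [47.  45.2 22.6] zmax 30.7
box side px [501.  52.  24.] n 349 mid [501.1  68.6  17.2] ext [44.5 48.6 18. ] zmax 26.1
lid_s scene px [438. 149.  18.] n 216 mid [438.7 149.7  25. ] ext [49.1 49.6 33.9] zmax 41.9
lid_s side px [436. 144.  16.] n 228 mid [438.5 144.4  23.8] ext [47.  40.1 31.6] zmax 39.6
torch scene px [709. 191.  75.] n 1109 mid [694.4 187.5  64.4] ext [ 58.2  69.  112.9] zmax 120.9
torch side px [686. 165.  61.] n 866 mid [689.2 181.6  62.9] ext [ 43
[... 349 characters left out ...]
]
scene tray px [413. 253.] 551 [array([525.3, 316.1]), array([203.9, 137. ]), np.float64(1.6)] [[421.0, 382.0], [425.0, 245.0], [629.0, 251.0], [625.0, 387.0]]
side tray px [221. 168.] 409 [array([523. , 315.7]), array([191.8, 143.4]), np.float64(2.4)] [[424.0, 383.0], [430.0, 240.0], [622.0, 248.0], [616.0, 391.0]]
side tray px [307. 226.] 718 [array([672.5,   5.5]), array([140.2, 195.3]), np.float64(89.6)] [[574.0, -64.0], [770.0, -65.0], [771.0, 75.0], [575.0, 76.0]]
side tray px [270. 360.] 1632 [array([ 528.3, -316.5]), array([139.8, 195.7]), np.float64(83.5)] [[423.0, -375.0], [618.0, -397.0], [633.0, -258.0], [439.0, -236.0]]
bench z scene 0.7669410621546149 side -0.18993972266918036
```

```bash
cat >> m.py <<'E'
print("----")
for k,c in (("lid_c",(441,-11)),("lid_s",(438.5,147))):
    for nm,W,vo in (("scene",S,cal("scene")[2][:2,3]),("side",D,cal("side")[2][:2,3])):
        q=near(W,c,16,23,36)[:,:2]
        # circle with r=9
        from scipy.optimize import least_squares
        r=least_squares(lambda p:np.hypot(*(q-p).T)-9,q.mean(0)+(q.mean(0)-vo)/np.linalg.norm(q.mean(0)-vo)*6,loss="soft_l1")
        print(k,nm,len(q),r.x.round(1),"rms",np.sqrt(np.mean(r.fun**2)).round(1))
for nm,W in (("scene",S),("side",D)):
    q=near(W,(502.5,69),45,20,33); r=cv2.minAreaRect(q[:,:2].astype(np.float32)); print("box top",nm,r)
    q=near(W,(690,184),100,95,130); print("torch head",q.min(0).round(),q.max(0).round(), q[np.argmin(q[:,0])].round(),q[np.argmax(q[:,1])].round())
E
python3 m.py | sed '1,/----/d'
```

```text
lid_c scene 27 [438.5 -11.3] rms 1.7
lid_c side 64 [440.4  -9.3] rms 1.5
lid_s scene 25 [435.  148.5] rms 1.5
lid_s side 43 [437.7 149.8] rms 1.3
box top scene ((503.6915588378906, 69.6988296508789), (44.013816833496094, 46.49897384643555), 88.85501098632812)
torch head [652. 158.  95.] [713. 244. 121.] [652. 236. 110.] [662. 244. 108.]
box top side ((501.2086486816406, 69.37007904052734), (46.92562484741211, 44.073909759521484), 88.27752685546875)
torch head [650. 154.  95.] [710. 243. 118.] [650. 235. 108.] [652. 243. 107.]
```

Emit:
move_arm(
  rows=[
    [[0, 0, 0], [0, 0, -0.385]],
    [[0, 0, 0], [0, 0, -0.385]],
    [[0, 0, 0], [0, 0, -0.385]],
    [[0, 0, 0], [0, 0, -0.385]],
    [[0, 0, 0], [0, 0, -0.385]],
    [[0, 0, 0], [0, 0, -0.385]],
  ],
  claw=0,
  force=30,
)

```text
t: 0.6
position: [215.8, 532.8, 201.7]
orientation: [[-1.0, 0.003, -0.0], [0.003, 1.0, -0.0], [0.0, -0.0, -1.0]]
ft_force: [-0.1, 1.0, -0.1]
width: 85.2
grip_force: 0.0
```

Emit:
move_arm(
  rows=[
    [[-22.17, -38.35, 11.2], [0, 0, 0]],
    [[-22.17, -38.35, 11.2], [0, 0, 0]],
    [[-22.17, -38.35, 11.2], [0, 0, 0]],
    [[-22.17, -38.35, 11.2], [0, 0, 0]],
    [[-22.17, -38.35, 11.2], [0, 0, 0]],
    [[-22.17, -38.35, 11.2], [0, 0, 0]],
    [[-22.17, -38.35, 11.2], [0, 0, 0]],
    [[-22.17, -38.35, 11.2], [0, 0, 0]],
    [[-22.17, -38.35, 11.2], [0, 0, 0]],
    [[-22.17, -38.35, 11.2], [0, 0, 0]],
    [[-22.17, -38.35, 11.2], [0, 0, 0]],
    [[-22.17, -38.35, 11.2], [0, 0, 0]],
    [[-22.17, -38.35, 11.2], [0, 0, 0]],
    [[-22.17, -38.35, 11.2], [0, 0, 0]],
    [[-22.17, -38.35, 11.2], [0, 0, 0]],
  ],
)

```text
t: 1.85
position: [437.3, 150.4, 90.2]
orientation: [[-1.0, -0.001, 0.0], [-0.001, 1.0, 0.0], [-0.0, 0.0, -1.0]]
ft_force: [-0.1, -0.3, 0.6]
width: 85.6
grip_force: 0.0
```

```bash
python3 - <<'E'
from h import *
C=cal("wrist"); im,d=camera("wrist"); cv2.imwrite("pics/w1.png",im); W=cloud("wrist",d,C)
print(readout.observe()["position"])
q=W[(np.hypot(W[...,0]-437.5,W[...,1]-149.3)<40)]
print(len(q))
for zl,zh in((3,14),(30,45)):
    k=q[(q[:,2]>zl)&(q[:,2]<zh)]
    if len(k): print(zl,zh,k.min(0).round(1),k.max(0).round(1),((k.min(0)+k.max(0))/2).round(1))
E
```

```text
[437.29162401 150.60400334  90.31133144]
19453
3 14 [412.  124.2   4.7] [461.7 173.9  14. ] [436.8 149.1   9.3]
30 45 [428.  140.4  30.4] [445.3 157.7  38.3] [436.6 149.   34.3]
```

View pics/w1.png

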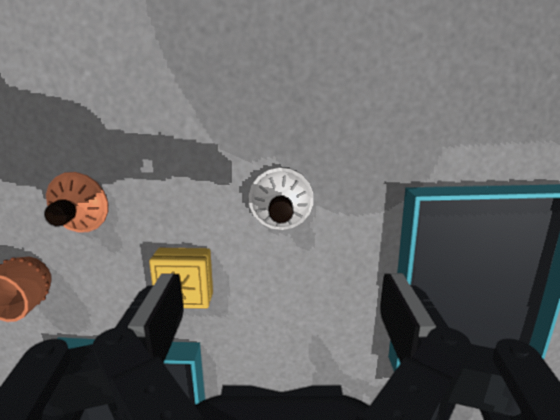

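The wrist view shows the silver lid at pixel (281,198), measured at (436.8, 149.1). That agrees with the fixed cameras, so I lower and grip.

Emit:
move_arm(
  rows=[
    [[0, -0.1, 3], [0, 0, 0]],
    [[0, -0.1, 5], [0, 0, 0]],
    [[0, -0.1, 6.2], [0, 0, 0]],
    [[0, -0.1, 6.2], [0, 0, 0]],
    [[0, -0.1, 6.2], [0, 0, 0]],
  ],
)

```text
t: 2.32
position: [436.9, 149.3, 27.9]
orientation: [[-1.0, -0.002, -0.001], [-0.002, 1.0, -0.0], [0.001, -0.0, -1.0]]
ft_force: [0.6, 0.1, -0.1]
width: 85.3
grip_force: 0.0
```

Emit:
move_arm(
  rows=[
    [[0, 0, 0], [0, 0, 0]],
    [[0, 0, 0], [0, 0, 0]],
    [[0, 0, 0], [0, 0, 0]],
    [[0, 0, 0], [0, 0, 0]],
    [[0, 0, 0], [0, 0, 0]],
    [[0, 0, 0], [0, 0, 0]],
    [[0, 0, 0], [0, 0, 0]],
    [[0, 0, 0], [0, 0, 0]],
    [[0, 0, 0], [0, 0, 0]],
    [[0, 0, 0], [0, 0, 0]],
    [[0, 0, 0], [0, 0, 0]],
    [[0, 0, 0], [0, 0, 0]],
  ],
  claw=1,
  force=30,
)

```text
t: 3.32
position: [437.6, 148.5, 28.0]
orientation: [[-1.0, -0.0, -0.0], [-0.0, 1.0, 0.0], [0.0, 0.0, -1.0]]
ft_force: [-0.4, 0.2, -0.3]
width: -0.0
grip_force: 0.0
```

```bash
python3 - <<'E'
from h import *
C=cal("wrist"); im,d=camera("wrist"); s,_=camera("side"); cv2.imwrite("pics/w2.png",np.hstack([cv2.resize(im,(400,300)),cv2.resize(s[130:290,120:330],(400,300))]))
print(readout.observe()["width"])
E
```

```text
0.14478450764332004
```

View pics/w2.png

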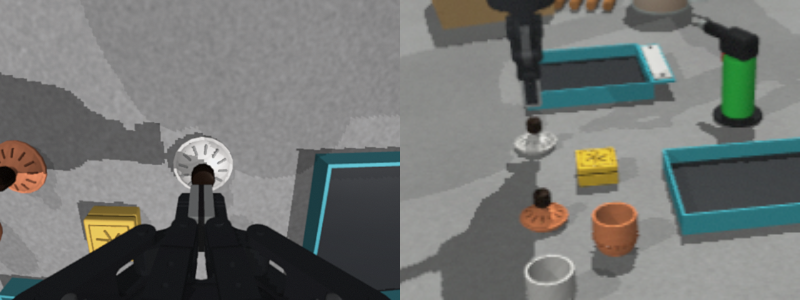

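The closed jaws show at about (530,100) in the side crop, above the knob at (535,125). They missed it, so I measure where the fingertips really are.

```bash
python3 - <<'E'
from h import *
p=readout.observe()["position"]; print(p.round(1))
for n in("side","scene","wrist"):
    C=cal(n); im,d=camera(n); W=cloud(n,d,C)
    q=W[(np.abs(W[...,0]-437)<40)&(np.abs(W[...,1]-149)<40)&(W[...,2]>16)&(W[...,2]<160)]
    print(n,len(q))
    for z in range(16,120,6):
        k=q[(q[:,2]>=z)&(q[:,2]<z+6)]
        if len(k)>3: print("  z",z,len(k),np.r_[k[:,0].min(),k[:,0].max(),k[:,1].min(),k[:,1].max()].round())
E
```

```text
[437.6 148.5  28. ]
side 431
  z 16 19 [429. 447. 139. 155.]
  z 22 16 [430. 446. 138. 151.]
  z 28 20 [429. 446. 139. 151.]
  z 34 29 [431. 444. 141. 155.]
  z 58 18 [429. 448. 138. 145.]
  z 64 23 [427. 449. 135. 146.]
  z 70 24 [428. 449. 133. 143.]
  z 76 28 [428. 448. 133. 145.]
  z 82 28 [429. 448. 133. 146.]
  z 88 23 [427. 449. 133. 146.]
  z 94 6 [432. 445. 132. 135.]
  z 100 8 [426. 450. 119. 154.]
  z 106 31 [427. 452. 112. 123.]
  z 112 13 [425. 449. 109. 121.]
  z 118 6 [422. 453. 131. 135.]
scene 788
  z 16 39 [425. 460. 134. 163.]
  z 22 9 [434. 446. 145. 157.]
  z 28 12 [437. 447. 145. 158.]
  z 34 25 [428. 445. 140. 158.]
  z 40 7 [433. 447. 146. 157.]
  z 58 9 [439. 450. 141. 154.]
  z 64 15 [441. 450. 135. 160.]
  z 70 24 [431. 450. 135. 163.]
  z 76 30 [427. 449. 132. 163.]
  z 82 19 [432. 449. 134. 161.]
  z 88 25 [433. 450. 133. 162.]
  z 94 22 [438. 451. 129. 162.]
  z 100 35 [441. 451. 119. 174.]
  z 106 63 [425. 451. 112. 181.]
  z 112 80 [427. 455. 111. 186.]
  z 118 48 [425. 453. 110. 189.]
wrist 33058
  z 16 17 [427. 434. 145. 156.]
  z 22 100 [428. 435. 140. 157.]
  z 28 158 [428. 440. 140. 158.]
  z 34 619 [428. 442. 140. 157.]
  z 58 110 [426. 432. 136. 158.]
  z 64 417 [426. 432. 134. 161.]
  z 70 492 [426. 432. 134. 161.]
  z 76 557 [426. 432. 134. 161.]
  z 82 585 [426. 432. 134. 161.]
  z 88 475 [426. 450. 134. 161.]
  z 94 893 [424. 449. 127. 169.]
  z 100 2020 [423. 450. 115. 180.]
  z 106 3345 [423. 450. 110. 185.]
  z 112 5676 [425. 449. 109. 189.]
  z 118 3317 [420. 449. 109. 189.]
```

Three cameras agree that the closed fingertips are at about z=60, while the reported TCP (28) puts them at 20. The tip height is off by about 40 mm, and x and y agree. I'll open and measure the tips precisely in both states before correcting.

```bash
cat > tip.py <<'E'
from h import *
def tips(hw=60):
    s=readout.observe(); p=s["position"]; print("TCP",p.round(1),"width",round(s["width"],1))
    for n in("side","scene","wrist"):
        C=cal(n); im,d=camera(n); W=cloud(n,d,C)
        q=W[(np.abs(W[...,0]-p[0])<14)&(np.abs(W[...,1]-p[1])<hw)&(W[...,2]>p[2]+12)&(W[...,2]<p[2]+70)]
        for nm,k in(("-y",q[q[:,1]<p[1]]),("+y",q[q[:,1]>p[1]])):
            if len(k)>5: print(n,nm,len(k),"zmin",np.sort(k[:,2])[[0,2,5]].round(1),"offset from TCP",round(np.sort(k[:,2])[2]-p[2],1))
if __name__=="__main__": tips()
E
python3 tip.py
```

```text
TCP [437.6 148.4  28. ] width -0.2
side -y 149 zmin [58.  58.6 59.3] offset from TCP 30.6
scene -y 59 zmin [40.  58.8 63.9] offset from TCP 30.8
scene +y 78 zmin [41.7 64.  65.8] offset from TCP 36.0
wrist -y 1838 zmin [60.7 60.8 61. ] offset from TCP 32.8
wrist +y 1465 zmin [60.6 61.1 61.3] offset from TCP 33.1
```

Emit:
move_arm(
  rows=[
    [[0, 0, 0], [0, 0, 0]],
    [[0, 0, 0], [0, 0, 0]],
    [[0, 0, 0], [0, 0, 0]],
    [[0, 0, 0], [0, 0, 0]],
    [[0, 0, 0], [0, 0, 0]],
    [[0, 0, 0], [0, 0, 0]],
    [[0, 0, 0], [0, 0, 0]],
    [[0, 0, 0], [0, 0, 0]],
    [[0, 0, 0], [0, 0, 0]],
    [[0, 0, 0], [0, 0, 0]],
    [[0, 0, 0], [0, 0, 0]],
    [[0, 0, 0], [0, 0, 0]],
  ],
  claw=0,
)

```text
t: 4.72
position: [437.6, 148.5, 28.0]
orientation: [[-1.0, -0.0, -0.0], [-0.0, 1.0, -0.0], [0.0, -0.0, -1.0]]
ft_force: [0.1, -0.2, 0.1]
width: 85.3
grip_force: 0.0
```

```bash
python3 tip.py
```

```text
TCP [437.6 148.5  28. ] width 85.3
side -y 114 zmin [69.8 70.8 71.6] offset from TCP 42.8
side +y 34 zmin [79.  79.8 80.6] offset from TCP 51.8
scene -y 65 zmin [40.2 70.6 75.9] offset from TCP 42.6
scene +y 56 zmin [40.  75.1 75.6] offset from TCP 47.1
wrist -y 2186 zmin [69.5 69.8 70.1] offset from TCP 41.8
wrist +y 2181 zmin [69.4 70.1 70.3] offset from TCP 42.1
```

Shut, the tips sit about 31.5 mm above the reported TCP. Open, they sit about 42 mm above it. So I have to command about 40 mm lower than the stated geometry suggests.

Emit:
move_arm(
  rows=[
    [[0, 0, 2], [0, 0, 0]],
    [[0, 0, 3], [0, 0, 0]],
    [[0, 0, 3.5], [0, 0, 0]],
    [[0, 0, 4.0], [0, 0, 0]],
    [[0, 0, 4.0], [0, 0, 0]],
  ],
)

```text
t: 5.28
position: [436.8, 148.4, -12.9]
orientation: [[-1.0, -0.0, -0.002], [-0.0, 1.0, -0.0], [0.002, -0.0, -1.0]]
ft_force: [0.7, -0.1, -0.1]
width: 85.7
grip_force: 0.0
```

Emit:
move_arm(
  rows=[
    [[0, 0, 0], [0, 0, 0]],
    [[0, 0, 0], [0, 0, 0]],
    [[0, 0, 0], [0, 0, 0]],
    [[0, 0, 0], [0, 0, 0]],
    [[0, 0, 0], [0, 0, 0]],
    [[0, 0, 0], [0, 0, 0]],
    [[0, 0, 0], [0, 0, 0]],
    [[0, 0, 0], [0, 0, 0]],
    [[0, 0, 0], [0, 0, 0]],
    [[0, 0, 0], [0, 0, 0]],
    [[0, 0, 0], [0, 0, 0]],
    [[0, 0, 0], [0, 0, 0]],
  ],
  claw=1,
  force=30,
)

```text
t: 6.28
position: [438.0, 148.5, -11.6]
orientation: [[-1.0, -0.0, 0.001], [-0.0, 1.0, 0.0], [-0.001, 0.0, -1.0]]
ft_force: [-1.9, -0.8, 5.5]
width: 16.9
grip_force: 29.4
```

Emit:
move_arm(
  rows=[
    [[0, 0, -1], [0, 0, 0]],
    [[0, 0, -3], [0, 0, 0]],
    [[0, 0, -6], [0, 0, 0]],
    [[0, 1, -6], [0, 0, 0]],
    [[-0.5, 3, -6], [0, 0, 0]],
    [[-1, 6, -6], [0, 0, 0]],
    [[-1.5, 9, -6], [0, 0, 0]],
    [[-2, 12, -6], [0, 0, 0]],
    [[-2.5, 15, -6], [0, 0, 0]],
    [[-3, 16.5, -6], [0, 0, 0]],
    [[-3, 16.5, -6], [0, 0, 0]],
    [[-3, 16.5, -6], [0, 0, 0]],
  ],
)

```text
t: 7.28
position: [467.1, 313.9, 47.7]
orientation: [[-1.0, -0.002, -0.001], [-0.002, 1.0, -0.001], [0.001, -0.001, -1.0]]
ft_force: [0.1, -0.3, -0.6]
width: 16.5
grip_force: 29.5
```

```bash
python3 - <<'E'
from h import *
s=readout.observe(); print(s["position"].round(1) if hasattr(s["position"],"round") else s["position"],s["width"],s["grip_force"])
C=cal("side"); im,d=camera("side"); W=cloud("side",d,C)
a,b=imc=camera("scene")
cv2.imwrite("pics/p3.png",np.hstack([cv2.resize(im[60:240,120:360],(400,300)),cv2.resize(a[150:300,340:540],(400,300))]))
E
```

```text
[467.1 313.9  47.7] 16.491651552909286 29.455040395259857
```

View pics/p3.png

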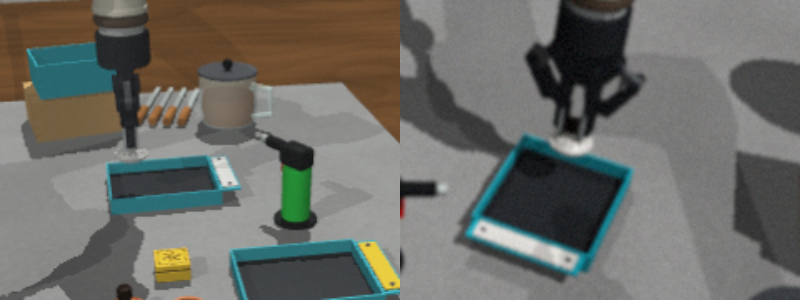

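The lid hangs level above the silver tray (left crop, 130,155), so I lower it.

Emit:
move_arm(
  rows=[
    [[0, 0, 3], [0, 0, 0]],
    [[0, 0, 4.5], [0, 0, 0]],
    [[0, 0, 5], [0, 0, 0]],
    [[0, 0, 5.3], [0, 0, 0]],
    [[0, 0, 5.35], [0, 0, 0]],
    [[0, 0, 5.35], [0, 0, 0]],
    [[0, 0, 5.35], [0, 0, 0]],
  ],
)

```text
t: 7.97
position: [468.4, 313.5, -4.5]
orientation: [[-1.0, 0.0, 0.002], [0.0, 1.0, 0.001], [-0.002, 0.001, -1.0]]
ft_force: [-0.2, 0.9, -1.7]
width: 16.5
grip_force: 29.5
```

Emit:
move_arm(
  rows=[
    [[0, 0, 0], [0, 0, 0]],
    [[0, 0, 0], [0, 0, 0]],
    [[0, 0, 0], [0, 0, 0]],
    [[0, 0, 0], [0, 0, 0]],
    [[0, 0, 0], [0, 0, 0]],
    [[0, 0, 0], [0, 0, 0]],
    [[0, 0, -2], [0, 0, 0]],
    [[0, 0, -5], [0, 0, 0]],
    [[0, 0, -9], [0, 0, 0]],
    [[0, 0, -10], [0, 0, 0]],
    [[0, 0, -10], [0, 0, 0]],
  ],
  claw=0.3,
)

```text
t: 8.88
position: [470.8, 314.9, 99.2]
orientation: [[-1.0, -0.0, 0.008], [-0.0, 1.0, 0.003], [-0.008, 0.003, -1.0]]
ft_force: [0.6, 0.3, 0.2]
width: 59.6
grip_force: 0.0
```

```bash
cat > chk.py <<'E'
from h import *
import sys
# wrist-cloud check: extents of points about (x,y) in z band
def chk(x,y,bands,r=40,n="wrist"):
    C=cal(n); im,d=camera(n); W=cloud(n,d,C)
    q=W[np.hypot(W[...,0]-x,W[...,1]-y)<r]
    for zl,zh in bands:
        k=q[(q[:,2]>zl)&(q[:,2]<zh)]
        if len(k): print(n,(zl,zh),len(k),k.min(0).round(1),k.max(0).round(1),"mid",((k.min(0)+k.max(0))/2).round(1))
    return im
E
python3 - <<'E'
from chk import *
print(readout.observe()["position"])
chk(467,314,[(8,18),(36,50)],30)
E
```

```text
[470.82550179 314.86422286  99.16094471]
wrist (8, 18) 1382 [442.4 288.1  10.5] [492.  337.2  18. ] mid [467.2 312.6  14.2]
wrist (36, 50) 509 [458.5 304.2  36. ] [475.7 321.6  44.5] mid [467.1 312.9  40.2]
```

Lid is flat on the felt: the knob top rose 6 mm compared with the bench. Next is the silver cup.

Emit:
move_arm(
  rows=[
    [[2.6, -45.75, 0], [0, 0, 0]],
    [[2.6, -45.75, 0], [0, 0, 0]],
    [[2.6, -45.75, 0], [0, 0, 0]],
    [[2.6, -45.75, 0], [0, 0, 0]],
    [[2.6, -45.75, 0], [0, 0, 0]],
    [[2.6, -45.75, 0], [0, 0, 0]],
    [[2.6, -45.75, 0], [0, 0, 0]],
    [[2.6, -45.75, 0], [0, 0, 0]],
    [[2.6, -45.75, 0], [0, 0, 0]],
    [[2.6, -45.75, 0], [0, 0, 0]],
    [[2.6, -45.75, 0], [0, 0, 0]],
    [[2.6, -45.75, 0], [0, 0, 0]],
    [[2.6, -45.75, 0], [0, 0, 0]],
    [[2.6, -45.75, 0], [0, 0, 0]],
    [[2.6, -45.75, 0], [0, 0, 0]],
    [[2.6, -45.75, 0], [0, 0, 0]],
    [[2.6, -45.75, 0], [0, 0, 0]],
    [[2.6, -45.75, 0], [0, 0, 0]],
  ],
  claw=0,
)

```text
t: 10.43
position: [441.8, -143.0, 94.4]
orientation: [[-1.0, -0.002, -0.0], [-0.002, 1.0, 0.0], [0.0, 0.0, -1.0]]
ft_force: [-0.2, 0.2, -0.5]
width: 85.7
grip_force: 0.0
```

```bash
python3 - <<'E'
from chk import *
print(readout.observe()["position"])
C=cal("wrist"); im,d=camera("wrist"); W=cloud("wrist",d,C)
for n,x,y in (("cup_s",441.5,-144),("cup_c",507,-68.5),("lid_c",440,-10),("box",502.5,69.5)):
    q=W[np.hypot(W[...,0]-x,W[...,1]-y)<38]
    k=q[(q[:,2]>(36 if "cup" in n else 20 if n=="box" else 4))&(q[:,2]<60)]
    if len(k): print(n,len(k),k.min(0).round(1),k.max(0).round(1),"mid",((k.min(0)+k.max(0))/2).round(1))
E
```

```text
[ 441.76772052 -143.03729964   94.39094931]
cup_s 911 [ 419.6 -165.4   36. ] [ 463.  -122.6   41.9] mid [ 441.3 -144.    39. ]
cup_c 484 [485.1 -90.7  36. ] [528.8 -55.3  41.3] mid [507.  -73.   38.7]
lid_c 3009 [415.5 -36.3   5.1] [464.5  13.6  39. ] mid [440.  -11.3  22. ]
box 2180 [479.4  46.   20. ] [524.4  90.3  26.6] mid [501.9  68.2  23.3]
```

Emit:
move_arm(
  rows=[
    [[0, 0, 4], [0, 0, 0]],
    [[0, -0.05, 7], [0, 0, 0]],
    [[0, -0.05, 9.5], [0, 0, 0]],
    [[0, -0.05, 10.8], [0, 0, 0]],
    [[0, -0.05, 11.3], [0, 0, 0]],
    [[0, -0.05, 11.3], [0, 0, 0]],
    [[0, -0.05, 11.3], [0, 0, 0]],
  ],
)

```text
t: 11.07
position: [442.4, -144.8, -17.7]
orientation: [[-1.0, -0.001, 0.001], [-0.001, 1.0, -0.001], [-0.001, -0.001, -1.0]]
ft_force: [-0.3, 0.0, -0.7]
width: 85.0
grip_force: 0.0
```

Emit:
move_arm(
  rows=[
    [[0, 0, 0], [0, 0, 0]],
    [[0, 0, 0], [0, 0, 0]],
    [[0, 0, 0], [0, 0, 0]],
    [[0, 0, 0], [0, 0, 0]],
    [[0, 0, 0], [0, 0, 0]],
    [[0, 0, 0], [0, 0, 0]],
    [[0, 0, 0], [0, 0, 0]],
    [[0, 0, 0], [0, 0, 0]],
    [[0, 0, 0], [0, 0, 0]],
  ],
  claw=1,
  force=25,
)

```text
t: 11.82
position: [442.4, -145.0, -17.4]
orientation: [[-1.0, -0.0, 0.001], [-0.0, 1.0, -0.001], [-0.001, -0.001, -1.0]]
ft_force: [-1.1, 0.9, 5.9]
width: 43.3
grip_force: 25.0
```

Emit:
move_arm(
  rows=[
    [[0, 0, -1], [0, 0, 0]],
    [[0, 0, -4], [0, 0, 0]],
    [[0, 0, -8], [0, 0, 0]],
    [[0, 0.5, -8], [0, 0, 0]],
    [[-0.4, 2, -8], [0, 0, 0]],
    [[-1, 5, -8], [0, 0, 0]],
    [[-1.8, 8.5, -8], [0, 0, 0]],
    [[-2.5, 12, -8], [0, 0, 0]],
    [[-3.2, 15.5, -8], [0, 0, 0]],
    [[-4, 19, -8], [0, 0, 0]],
    [[-4.7, 22.5, -8], [0, 0, 0]],
    [[-5.4, 26, -8], [0, 0, 0]],
    [[-6.2, 29.5, -8], [0, 0, 0]],
    [[-6.9, 33, -8], [0, 0, 0]],
    [[-7.6, 36.5, -8], [0, 0, 0]],
    [[-8.4, 40, -8], [0, 0, 0]],
    [[-9.1, 43.5, -8], [0, 0, 0]],
    [[-9.6, 45.5, -8], [0, 0, 0]],
    [[-9.65, 46.1, -8], [0, 0, 0]],
    [[-9.65, 46.1, -8], [0, 0, 0]],
  ],
)

```text
t: 13.48
position: [538.0, 317.8, 62.0]
orientation: [[-1.0, -0.002, 0.0], [-0.002, 1.0, 0.0], [-0.0, 0.0, -1.0]]
ft_force: [0.2, -0.1, -1.3]
width: 43.5
grip_force: 25.9
```

Emit:
move_arm(
  rows=[
    [[0, 0, 0], [0, 0, 0]],
    [[0, 0, 0], [0, 0, 0]],
    [[0, 0, 0], [0, 0, 0]],
    [[0, 0, 0], [0, 0, 0]],
  ],
)

```text
t: 13.82
position: [538.1, 315.3, 61.6]
orientation: [[-1.0, 0.001, -0.0], [0.001, 1.0, -0.0], [0.0, -0.0, -1.0]]
ft_force: [-0.7, 0.1, -0.8]
width: 43.6
grip_force: 25.9
```

Emit:
move_arm(
  rows=[
    [[0, 0, 3], [0, 0, 0]],
    [[0, 0, 5.5], [0, 0, 0]],
    [[0, 0, 6.8], [0, 0, 0]],
    [[0, 0, 7.2], [0, 0, 0]],
    [[0, 0, 7.35], [0, 0, 0]],
    [[0, 0, 7.35], [0, 0, 0]],
    [[0, 0, 7.35], [0, 0, 0]],
  ],
)

```text
t: 14.4
position: [538.6, 316.4, -11.4]
orientation: [[-1.0, 0.0, 0.001], [0.0, 1.0, 0.0], [-0.001, 0.0, -1.0]]
ft_force: [0.1, 0.3, -0.6]
width: 43.4
grip_force: 26.0
```

Emit:
move_arm(
  rows=[
    [[0, 0, 0], [0, 0, 0]],
    [[0, 0, 0], [0, 0, 0]],
    [[0, 0, 0], [0, 0, 0]],
    [[0, 0, 0], [0, 0, 0]],
    [[0, 0, 0], [0, 0, 0]],
    [[0, 0, -2], [0, 0, 0]],
    [[0, 0, -5], [0, 0, 0]],
    [[0, 0, -9], [0, 0, 0]],
    [[0, 0, -11], [0, 0, 0]],
    [[0, 0, -11], [0, 0, 0]],
    [[0, 0, -11], [0, 0, 0]],
  ],
  claw=0.2,
)

```text
t: 15.32
position: [539.3, 317.0, 99.8]
orientation: [[-1.0, -0.0, 0.003], [-0.0, 1.0, 0.001], [-0.003, 0.001, -1.0]]
ft_force: [-0.3, 0.5, -1.2]
width: 68.8
grip_force: 0.0
```

```bash
python3 - <<'E'
from chk import *
print(readout.observe()["position"])
im=chk(538,316,[(40,52)],30); cv2.imwrite("pics/w4.png",im)
E
```

```text
[539.27432113 316.95199348  99.78086269]
wrist (40, 52) 1025 [515.9 294.1  40. ] [559.4 337.2  47.6] mid [537.7 315.6  43.8]
```

View pics/w4.png

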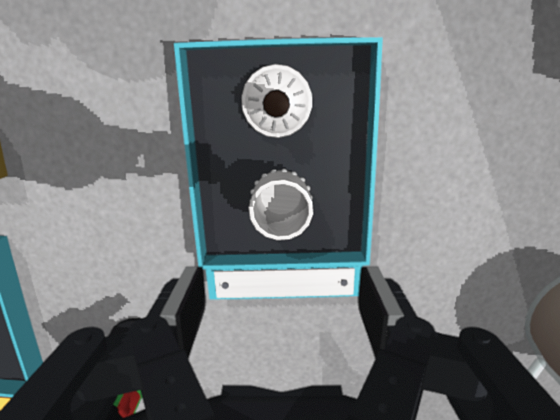

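Both silver pieces stand in the silver tray: lid at (277,100), cup at (281,209). Next is the box.

Emit:
move_arm(
  rows=[
    [[3.58, -24.75, 0], [0, 0, 0]],
    [[3.58, -24.75, 0], [0, 0, 0]],
    [[3.58, -24.75, 0], [0, 0, 0]],
    [[3.58, -24.75, 0], [0, 0, 0]],
    [[3.58, -24.75, 0], [0, 0, 0]],
    [[3.58, -24.75, 0], [0, 0, 0]],
    [[3.58, -24.75, 0], [0, 0, 0]],
    [[3.58, -24.75, 0], [0, 0, 0]],
    [[3.58, -24.75, 0], [0, 0, 0]],
    [[3.58, -24.75, 3], [0, 0, 0]],
    [[3.58, -24.75, 6], [0, 0, 0]],
    [[3.58, -24.75, 9], [0, 0, 0]],
    [[3.58, -24.75, 11], [0, 0, 0]],
    [[3.58, -24.75, 12], [0, 0, 0]],
    [[3.58, -24.75, 12.6], [0, 0, 0]],
    [[3.58, -24.75, 12.6], [0, 0, 0]],
    [[3.58, -24.75, 12.6], [0, 0, 0]],
  ],
  claw=0,
)

```text
t: 16.78
position: [503.2, 69.5, -27.3]
orientation: [[-1.0, -0.001, 0.001], [-0.001, 1.0, -0.0], [-0.001, -0.0, -1.0]]
ft_force: [1.1, -0.2, -0.2]
width: 85.2
grip_force: 0.0
```

Emit:
move_arm(
  rows=[
    [[0, 0, 0], [0, 0, 0]],
    [[0, 0, 0], [0, 0, 0]],
    [[0, 0, 0], [0, 0, 0]],
    [[0, 0, 0], [0, 0, 0]],
    [[0, 0, 0], [0, 0, 0]],
    [[0, 0, 0], [0, 0, 0]],
    [[0, 0, 0], [0, 0, 0]],
    [[0, 0, 0], [0, 0, 0]],
    [[0, 0, 0], [0, 0, 0]],
  ],
  claw=1,
  force=30,
)

```text
t: 17.53
position: [503.2, 68.9, -27.0]
orientation: [[-1.0, -0.0, 0.002], [-0.0, 1.0, -0.0], [-0.002, -0.0, -1.0]]
ft_force: [-0.9, 0.5, 5.5]
width: 43.2
grip_force: 32.0
```

Emit:
move_arm(
  rows=[
    [[0, 0, -1], [0, 0, 0]],
    [[0, 0, -4], [0, 0, 0]],
    [[0, 0, -7], [0, 0, 0]],
    [[-0.5, -0.2, -7], [0, 0, 0]],
    [[-2, -0.9, -7], [0, 0, 0]],
    [[-5, -2.1, -7], [0, 0, 0]],
    [[-8, -3.4, -7], [0, 0, 0]],
    [[-11, -4.7, -7], [0, 0, 0]],
    [[-13.5, -5.8, -7], [0, 0, 0]],
    [[-14.7, -6.3, -7], [0, 0, 0]],
    [[-14.7, -6.3, -7], [0, 0, 0]],
    [[-14.7, -6.3, -7], [0, 0, 0]],
    [[-14.7, -6.3, -7], [0, 0, 0]],
  ],
)

```text
t: 18.62
position: [647.8, 6.6, 41.2]
orientation: [[-1.0, -0.0, -0.002], [-0.0, 1.0, 0.001], [0.002, 0.001, -1.0]]
ft_force: [-0.5, -1.0, -1.9]
width: 43.3
grip_force: 31.3
```

Emit:
move_arm(
  rows=[
    [[0, 0, 3], [0, 0, 0]],
    [[0, 0, 5], [0, 0, 0]],
    [[0, 0, 6], [0, 0, 0]],
    [[0, 0, 6.3], [0, 0, 0]],
    [[0, 0, 6.35], [0, 0, 0]],
    [[0, 0, 6.35], [0, 0, 0]],
    [[0, 0, 6.35], [0, 0, 0]],
  ],
)

```text
t: 19.2
position: [649.3, 6.3, -21.0]
orientation: [[-1.0, -0.001, 0.0], [-0.001, 1.0, -0.0], [-0.0, -0.0, -1.0]]
ft_force: [0.4, -0.7, -0.6]
width: 43.5
grip_force: 32.2
```

Emit:
move_arm(
  rows=[
    [[0, 0, 0], [0, 0, 0]],
    [[0, 0, 0], [0, 0, 0]],
    [[0, 0, 0], [0, 0, 0]],
    [[0, 0, 0], [0, 0, 0]],
    [[0, 0, 0], [0, 0, 0]],
    [[0, 0, -2], [0, 0, 0]],
    [[0, 0, -5], [0, 0, 0]],
    [[0, 0, -9], [0, 0, 0]],
    [[0, 0, -12], [0, 0, 0]],
    [[0, 0, -12], [0, 0, 0]],
    [[0, 0, -12], [0, 0, 0]],
  ],
  claw=0.2,
)

```text
t: 20.12
position: [651.5, 5.6, 101.6]
orientation: [[-1.0, -0.0, 0.006], [-0.0, 1.0, -0.001], [-0.006, -0.001, -1.0]]
ft_force: [0.1, 0.3, -1.1]
width: 68.3
grip_force: 0.0
```

```bash
python3 - <<'E'
from chk import *
print(readout.observe()["position"])
im=chk(650,6,[(24,40)],35)
E
```

```text
[651.48927207   5.64975505 101.6429158 ]
wrist (24, 40) 3463 [626.2 -16.5  24. ] [669.7  27.6  32.3] mid [647.9   5.5  28.2]
```

Emit:
move_arm(
  rows=[
    [[20.93, -1.7, 0], [0, 0, 0]],
    [[20.93, -1.7, 0], [0, 0, 0]],
    [[20.93, -1.7, 0], [0, 0, 0]],
    [[20.93, -1.7, 0], [0, 0, 0]],
    [[20.93, -1.7, 0], [0, 0, 0]],
    [[20.93, -1.7, 0], [0, 0, 0]],
    [[20.93, -1.7, 0], [0, 0, 0]],
    [[20.93, -1.7, 0], [0, 0, 0]],
    [[20.93, -1.7, 0], [0, 0, 0]],
    [[20.93, -1.7, 3], [0, 0, 0]],
    [[20.93, -1.7, 6], [0, 0, 0]],
    [[20.93, -1.7, 9], [0, 0, 0]],
    [[20.93, -1.7, 10.5], [0, 0, 0]],
    [[20.93, -1.7, 10.85], [0, 0, 0]],
    [[20.93, -1.7, 10.85], [0, 0, 0]],
    [[20.93, -1.7, 10.85], [0, 0, 0]],
  ],
  claw=0,
)

```text
t: 21.5
position: [441.7, -11.4, -9.2]
orientation: [[-1.0, -0.0, 0.002], [-0.0, 1.0, -0.0], [-0.002, -0.0, -1.0]]
ft_force: [-0.3, -0.8, 0.4]
width: 85.5
grip_force: 0.0
```

Emit:
move_arm(
  rows=[
    [[0, 0, 0], [0, 0, 0]],
    [[0, 0, 0], [0, 0, 0]],
    [[0, 0, 0], [0, 0, 0]],
    [[0, 0, 0], [0, 0, 0]],
    [[0, 0, 0], [0, 0, 0]],
    [[0, 0, 0], [0, 0, 0]],
    [[0, 0, 0], [0, 0, 0]],
    [[0, 0, 0], [0, 0, 0]],
    [[0, 0, 0], [0, 0, 0]],
    [[0, 0, 0], [0, 0, 0]],
    [[0, 0, 0], [0, 0, 0]],
    [[0, 0, 0], [0, 0, 0]],
  ],
  claw=1,
  force=30,
)

```text
t: 22.5
position: [440.4, -11.1, -9.6]
orientation: [[-1.0, -0.0, 0.0], [-0.0, 1.0, -0.0], [-0.0, -0.0, -1.0]]
ft_force: [-1.3, 0.9, 5.1]
width: 16.7
grip_force: 29.3
```

Emit:
move_arm(
  rows=[
    [[0, 0, -1], [0, 0, 0]],
    [[0, 0, -4], [0, 0, 0]],
    [[0, 0, -8], [0, 0, 0]],
    [[0, -0.5, -8], [0, 0, 0]],
    [[0, -2, -8], [0, 0, 0]],
    [[-0.4, -5, -8], [0, 0, 0]],
    [[-0.8, -8, -8], [0, 0, 0]],
    [[-1.2, -11, -8], [0, 0, 0]],
    [[-1.6, -14, -8], [0, 0, 0]],
    [[-2, -17, -8], [0, 0, 0]],
    [[-2.4, -20, -8], [0, 0, 0]],
    [[-2.8, -23, -8], [0, 0, 0]],
    [[-3.1, -26, -8], [0, 0, 0]],
    [[-3.35, -28.8, -8], [0, 0, 0]],
    [[-3.35, -29.85, -8], [0, 0, 0]],
    [[-3.35, -29.85, -8], [0, 0, 0]],
    [[-3.35, -29.85, -8], [0, 0, 0]],
    [[-3.35, -29.85, -8], [0, 0, 0]],
  ],
)

```text
t: 24.0
position: [473.3, -307.8, 69.7]
orientation: [[-1.0, -0.001, -0.001], [-0.001, 1.0, 0.001], [0.001, 0.001, -1.0]]
ft_force: [-0.4, -0.5, -1.7]
width: 16.4
grip_force: 29.4
```

Emit:
move_arm(
  rows=[
    [[0, 0, 3], [0, 0, 0]],
    [[0, 0, 6], [0, 0, 0]],
    [[0, 0, 7], [0, 0, 0]],
    [[0, 0, 7.3], [0, 0, 0]],
    [[0, 0, 7.35], [0, 0, 0]],
    [[0, 0, 7.35], [0, 0, 0]],
    [[0, 0, 7.35], [0, 0, 0]],
  ],
)

```text
t: 24.58
position: [474.3, -309.8, -2.4]
orientation: [[-1.0, -0.001, 0.001], [-0.001, 1.0, -0.001], [-0.001, -0.001, -1.0]]
ft_force: [-0.8, -0.4, -0.5]
width: 16.4
grip_force: 30.2
```

Emit:
move_arm(
  rows=[
    [[0, 0, 0], [0, 0, 0]],
    [[0, 0, 0], [0, 0, 0]],
    [[0, 0, 0], [0, 0, 0]],
    [[0, 0, 0], [0, 0, 0]],
    [[0, 0, 0], [0, 0, 0]],
    [[0, 0, 0], [0, 0, 0]],
    [[0, 0, -2], [0, 0, 0]],
    [[0, 0, -5], [0, 0, 0]],
    [[0, 0, -9], [0, 0, 0]],
    [[0, 0, -10.5], [0, 0, 0]],
    [[0, 0, -10.5], [0, 0, 0]],
    [[0, 0, -10.5], [0, 0, 0]],
  ],
  claw=0.3,
)

```text
t: 25.58
position: [474.2, -310.1, 102.6]
orientation: [[-1.0, -0.0, 0.002], [-0.0, 1.0, -0.002], [-0.002, -0.002, -1.0]]
ft_force: [-0.3, -0.2, -0.4]
width: 59.9
grip_force: 0.0
```

```bash
python3 - <<'E'
from chk import *
print(readout.observe()["position"])
im=chk(474,-310,[(8,18),(36,50)],32); cv2.imwrite("pics/w5.png",im)
W=np.load("side0.npz")["W"]; print("hammer head",W[312,350].round(),W[305,455].round())
chk(507,-68.5,[(36,50)],35,"side"); chk(507,-68.5,[(36,50)],35,"scene")
E
```

```text
[ 474.18897293 -310.10886255  102.57143639]
wrist (8, 18) 1373 [ 448.8 -335.5   10.9] [ 498.1 -285.8   18. ] mid [ 473.5 -310.7   14.4]
wrist (36, 50) 501 [ 464.4 -319.1   36. ] [ 481.8 -302.1   44.1] mid [ 473.1 -310.6   40.1]
hammer head [ 671. -258.   17.] [ 845. -277.   16.]
side (36, 50) 38 [502.7 -88.8  36.4] [527.8 -54.7  41.1] mid [515.3 -71.8  38.8]
scene (36, 50) 82 [485.5 -91.9  36.5] [530.4 -44.7  44. ] mid [507.9 -68.3  40.2]
```

Copper lid is flat on the felt. The last piece is the copper cup.

Emit:
move_arm(
  rows=[
    [[-3.36, 24.1, 0], [0, 0, 0]],
    [[-3.36, 24.1, 0], [0, 0, 0]],
    [[-3.36, 24.1, 0], [0, 0, 0]],
    [[-3.36, 24.1, 0], [0, 0, 0]],
    [[-3.36, 24.1, 0], [0, 0, 0]],
    [[-3.36, 24.1, 0], [0, 0, 0]],
    [[-3.36, 24.1, 0], [0, 0, 0]],
    [[-3.36, 24.1, 0], [0, 0, 0]],
    [[-3.36, 24.1, 0], [0, 0, 0]],
    [[-3.36, 24.1, 0], [0, 0, 0]],
    [[-3.36, 24.1, 3], [0, 0, 0]],
    [[-3.36, 24.1, 6], [0, 0, 0]],
    [[-3.36, 24.1, 9], [0, 0, 0]],
    [[-3.36, 24.1, 11], [0, 0, 0]],
    [[-3.36, 24.1, 12], [0, 0, 0]],
    [[-3.36, 24.1, 12], [0, 0, 0]],
    [[-3.36, 24.1, 12], [0, 0, 0]],
  ],
  claw=0,
)

```text
t: 27.15
position: [507.4, -69.4, -18.2]
orientation: [[-1.0, 0.001, -0.0], [0.001, 1.0, -0.0], [0.0, -0.0, -1.0]]
ft_force: [0.3, 0.4, -0.5]
width: 85.3
grip_force: 0.0
```

Emit:
move_arm(
  rows=[
    [[0, 0, 0], [0, 0, 0]],
    [[0, 0, 0], [0, 0, 0]],
    [[0, 0, 0], [0, 0, 0]],
    [[0, 0, 0], [0, 0, 0]],
    [[0, 0, 0], [0, 0, 0]],
    [[0, 0, 0], [0, 0, 0]],
    [[0, 0, 0], [0, 0, 0]],
    [[0, 0, 0], [0, 0, 0]],
    [[0, 0, 0], [0, 0, 0]],
  ],
  claw=1,
  force=25,
)

```text
t: 27.9
position: [508.2, -68.9, -17.2]
orientation: [[-1.0, -0.001, 0.002], [-0.001, 1.0, -0.001], [-0.002, -0.001, -1.0]]
ft_force: [-2.0, -0.3, 6.6]
width: 42.7
grip_force: 25.1
```

Emit:
move_arm(
  rows=[
    [[0, 0, -1], [0, 0, 0]],
    [[0, 0, -4], [0, 0, 0]],
    [[0, 0, -8], [0, 0, 0]],
    [[0, -0.5, -8], [0, 0, 0]],
    [[-0.2, -2, -8], [0, 0, 0]],
    [[-0.7, -5, -8], [0, 0, 0]],
    [[-1.2, -8, -8], [0, 0, 0]],
    [[-1.6, -11, -8], [0, 0, 0]],
    [[-2, -14, -8], [0, 0, 0]],
    [[-2.5, -17, -8], [0, 0, 0]],
    [[-2.9, -20, -8], [0, 0, 0]],
    [[-3.3, -23, -8], [0, 0, 0]],
    [[-3.6, -24.7, -8], [0, 0, 0]],
    [[-3.6, -24.9, -8], [0, 0, 0]],
    [[-3.6, -24.9, -8], [0, 0, 0]],
    [[-3.6, -24.9, -8], [0, 0, 0]],
    [[-3.6, -24.9, -8], [0, 0, 0]],
  ],
)

```text
t: 29.32
position: [543.1, -315.9, 61.4]
orientation: [[-1.0, -0.001, -0.001], [-0.001, 1.0, 0.001], [0.001, 0.001, -1.0]]
ft_force: [-0.1, -0.5, -0.4]
width: 42.2
grip_force: 25.9
```

Emit:
move_arm(
  rows=[
    [[0, 0, 3], [0, 0, 0]],
    [[0, 0, 5.5], [0, 0, 0]],
    [[0, 0, 6.8], [0, 0, 0]],
    [[0, 0, 7.2], [0, 0, 0]],
    [[0, 0, 7.35], [0, 0, 0]],
    [[0, 0, 7.35], [0, 0, 0]],
    [[0, 0, 7.35], [0, 0, 0]],
  ],
)

```text
t: 29.9
position: [543.6, -317.1, -11.4]
orientation: [[-1.0, -0.001, 0.001], [-0.001, 1.0, -0.0], [-0.001, -0.0, -1.0]]
ft_force: [0.1, -0.4, -0.7]
width: 42.2
grip_force: 25.4
```

Emit:
move_arm(
  rows=[
    [[0, 0, 0], [0, 0, 0]],
    [[0, 0, 0], [0, 0, 0]],
    [[0, 0, 0], [0, 0, 0]],
    [[0, 0, 0], [0, 0, 0]],
    [[0, 0, 0], [0, 0, 0]],
    [[0, 0, -2], [0, 0, 0]],
    [[0, 0, -5], [0, 0, 0]],
    [[0, 0, -9], [0, 0, 0]],
    [[0, 0, -13], [0, 0, 0]],
    [[0, 0, -16], [0, 0, 0]],
    [[0, 0, -16], [0, 0, 0]],
    [[0, 0, -16], [0, 0, 0]],
  ],
  claw=0.2,
)

```text
t: 30.9
position: [544.7, -318.8, 151.1]
orientation: [[-1.0, -0.0, 0.004], [-0.0, 1.0, -0.004], [-0.004, -0.004, -1.0]]
ft_force: [-0.2, 0.6, 0.3]
width: 68.4
grip_force: 0.0
```

```bash
python3 - <<'E'
from chk import *
print(readout.observe()["position"])
im=chk(543,-317,[(40,52)],32); a,_=camera("side"); b,_=camera("scene")
cv2.imwrite("pics/p6.png",np.vstack([np.hstack([cv2.resize(im,(400,300)),cv2.resize(a,(400,300))]),np.hstack([cv2.resize(b[130:310,130:490],(800,300))])]))
E
```

```text
[ 544.66311882 -318.77770785  151.05417597]
wrist (40, 52) 684 [ 521.5 -339.2   40. ] [ 564.7 -296.3   47.9] mid [ 543.1 -317.7   44. ]
```

View pics/p6.png

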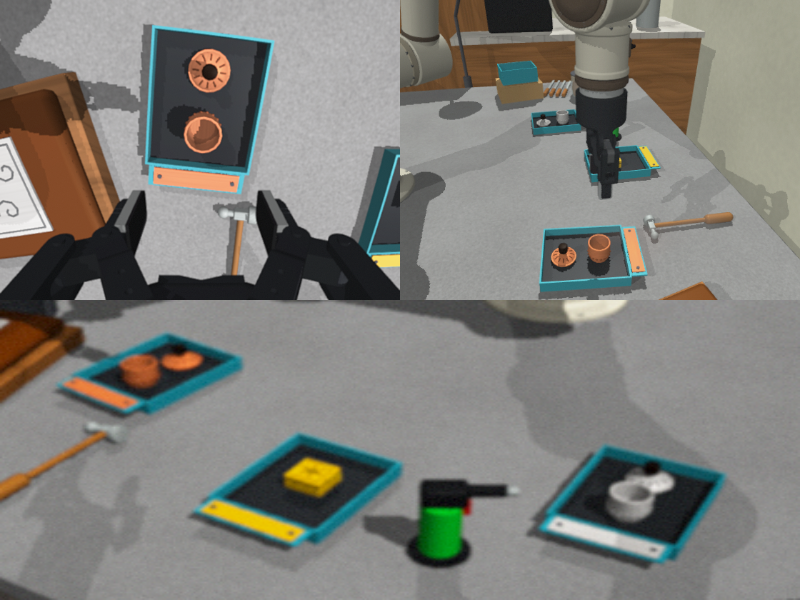

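All five pieces stand upright in their own trays. The lower panel shows copper at (140,370) and (182,357), box at (313,475), silver at (630,500) and (655,478). The hammer and torch have not moved, and the gripper is clear.

```bash
python3 -c "
from workcell import job
print(job.sign_off())"
```

```text
the job is handed in; nothing more can be done
None
```

All five pieces stand upright on the felt in the trays of their own metal, the hammer and torch are unmoved, and the job was handed in at about 31 s of the 128 s allowed; the first grasp closed on air because the fingertips sit about 40 mm higher than the stated tool frame, so I measured that with the cameras and corrected every later move.

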